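# Face up the display jars and put the stray bottle back

## Task

Tidy the display: put the bottle that was left in front of the squat display tin back upright into the free compartment of the bottle crate, standing on the cork pad. Turn both big display containers, the tall honey jar and the squat tin on their leaning turning plates, until they show their labels straight out to the shoppers' side, away from the robot; they are too wide to grip, so a fingertip on the rim of the lid rolls them round. Leave everything else where it is and upright.

Things in the scene. Friction and masses are not known exactly. Their poses are not given: they have to be found in the camera images.
- jar_stand: fixed wooden display stand, base 150 x 130 x 12 mm; origin: centre of the underside, z up, +x to the shoppers. On it a tall amber glass honey jar on a turning plate (radius 53, 8 thick): pivot on the stand's z axis at z = 60 mm, pivot axis leaning 25 deg from vertical to the stand's -x (the robot's side). Jar radius 46; flat lid radius 45, its top 133 mm above the pivot along the axis.
- tin_stand: fixed wooden display stand, base 150 x 130 x 12 mm; origin: centre of the underside, z up, +x to the shoppers. On it a squat metal tin on a turning plate (radius 53, 8 thick): pivot on the stand's z axis at z = 60 mm, pivot axis leaning 25 deg from vertical to the stand's -x (the robot's side). Tin radius 50; flat lid radius 51, its top 93 mm above the pivot along the axis.
- jar_rail (a point): middle of the dark steel ticket rail (8 mm thick, +-66 mm along the stand's y) over the jar's lid: 65 mm above the lid along the pivot axis, 20 mm to the shoppers' side of it. A card 90 wide rises 38 mm above it; posts at y = +-66 mm on the shoppers' side. Reach the lid from the robot's side, tool tilted back some 40 deg, on the lid's nearer half.
- tin_rail (a point): middle of the dark steel ticket rail (8 mm thick, +-66 mm along the stand's y) over the tin's lid: 65 mm above the lid along the pivot axis, 20 mm to the shoppers' side of it. A card 90 wide rises 38 mm above it; posts at y = +-66 mm on the shoppers' side. Reach the lid from the robot's side, tool tilted back some 40 deg, on the lid's nearer half.
- jar_turn (a joint): turning angle of the honey jar's plate, rad: 0 (or whole turns) when the label's middle points to the stand's +x, the shoppers; positive is anticlockwise seen from above. Turns without stops for over a turn either way, friction about 0.05 N m, stays where left. A finger pressed on the lid near its rim (5 to 15 N) carries it round.
- tin_turn (a joint): turning angle of the tin's plate, rad: 0 (or whole turns) when the label's middle points to the stand's +x, the shoppers; positive is anticlockwise seen from above. Turns without stops for over a turn either way, friction about 0.05 N m, stays where left. A finger pressed on the lid near its rim (5 to 15 N) carries it round.
- jar_label (a point): middle of the honey jar's label: a white paper label 60 high spanning 86 deg, with a brown patch in its middle; 47 mm from the pivot axis, 55 mm from the pivot along it. A 16 mm white paper seal strip runs from the label up over the lid rim to the lid's middle, so the label's side is seen from above too.
- tin_label (a point): middle of the tin's label: white paper 46 high spanning 86 deg, with a brown patch in its middle; 51 mm from the pivot axis, 46 mm from the pivot along it. The same seal strip runs over the lid.
- jar_lid (a point): centre of the top of the honey jar's lid
- tin_lid (a point): centre of the top of the tin's lid
- bottle: the stray green glass bottle with a black cap, upright and loose, about 0.35 kg, on the counter on the robot's side of the tin's stand. 160 high; body radius 31 up to z = 88, shoulder narrowing to radius 15 at z = 118, then neck and cap of radius 15.5 to the top: grip it there. Origin: centre of its underside, z up.
- crate: wooden crate 190 x 190 x 75, fixed, left or right on the counter; walls and cross dividers 6 thick, floor 6 thick; four compartments 86 x 86, their centres at (+-46, +-46) mm from the origin. Origin: centre of the underside, axes along the walls. Three compartments hold bottles like the stray one.
- pad: round cork pad, radius 34, 3 thick, fixed on the floor of the crate's free compartment, at its centre; which compartment varies. Origin: centre of its underside (6 mm above the counter).
- crate_bottle_a: bottle in the crate, same shape as the stray one; leave it. Origin: underside centre.
- crate_bottle_b: bottle in the crate, same; leave it.
- crate_bottle_c: bottle in the crate, same; leave it.
- small_jar: small jar, radius 28, 75 high, loose bystander on the robot's side of the honey jar's stand; origin underside centre.
- spread_jar: jar, radius 30, 90 high, loose bystander left, farther out; origin underside centre.
- tea_caddy: cardboard box 70 x 90 x 100, loose bystander right, farther out; origin underside centre.
- spatula: wooden spatula 200 long, lying, loose bystander near the robot; origin about its middle.
- scale: counter scale 200 x 190 x 64, fixed, on the side opposite to the crate; origin underside centre.

How it is judged:
At the end, for the whole second after the job is handed in: The stray bottle stands upright (within 7 deg) and at rest on the cork pad in the crate's free compartment (within 20 mm of its centre), and the labels of both the honey jar and the tin point to the shoppers' side of their stands within 10 deg, both turning plates at rest (horizontal distance between bottle and pad below 0.02 m and height (world z) of bottle below 0.016 m and angle between bottle's own z axis and vertical below 0.12 rad and linear speed of bottle below 0.02 m/s and y of jar_label in the frame of jar_stand between -0.0082 and 0.0082 m and x of jar_label in the frame of jar_stand above -0.0232 m and velocity of joint jar_turn between -0.05 and 0.05 rad/s and y of tin_label in the frame of tin_stand between -0.0089 and 0.0089 m and x of tin_label in the frame of tin_stand above -0.0194 m and velocity of joint tin_turn between -0.05 and 0.05 rad/s); the robot touches nothing.
It fails at once if a loose bystander (small jar, spread jar, tea caddy, spatula) is moved more than 30 mm (distance of any of small_jar, spread_jar, tea_caddy, spatula from where it was at the start of the episode above 0.03 m).
It fails at once if a bottle in the crate is moved more than 30 mm (distance of any of crate_bottle_a, crate_bottle_b, crate_bottle_c from where it was at the start of the episode above 0.03 m).
It fails at once if a bystander jar, box or bottle is tipped over (angle between any of small_jar, spread_jar, tea_caddy, crate_bottle_a, crate_bottle_b, crate_bottle_c's own z axis and vertical above 0.5 rad).
It fails at once if the stray bottle is tipped over (angle between bottle's own z axis and vertical above 0.6 rad).
It also fails if it takes over 72 s, if anything falls off the work surface, if the arm or the gripper's body presses on something with over 40 N, if the wrist force passes 120 N, or if a joint passes its speed limit or range.

## Robot

A 6-joint arm with a two-finger parallel gripper is mounted at the origin on the work surface. World frame = base frame: x ahead of the robot, y to its left, z up, the work surface at z = 0. Lengths are in m, angles in rad, forces in N, time in s.
With the tool pointing down it reaches from about 0.225 to 0.725 m from the base axis. Payload 3.1 kg.
Tool frame: the origin (TCP) lies midway between the tips of the shut fingers; the grasp point (between the pads) lies 19 mm behind it; x points along the fingers, z is the direction in which the jaws open and shut, and the axes are right-handed (so a half turn about x gives the same grasp; the last joint's range is limited). The gripper opens to 85 mm and grips with 20 to 120 N. Pads are 22 mm wide; open, the fingers measure 114 mm over their backs; the gripper's body (76 mm by 85 mm) begins 54 mm behind the grasp point. The pads swing forward as they close: fully open they stand 13 mm farther back than shut.
Start: joints at [1.019, 0.048, 0.099, 1.622, 0, 1.443], TCP at [0.216, 0.479, 0.231] pointing down, gripper open.
Joint ranges: [-2.91, 2.91], [-0.99, 1.94], [-1.21, 1.42], [-2.12, 2.29], [-1.49, 1.47], [-3.14, 3.14]. Speed limits (rad/s): [2.79, 2.79, 3.14, 3.14, 3.14, 3.14].

## Interface

Orientations are given as a 3x3 rotation matrix whose columns are the frame's x, y, z axes.
In Python, from bench import r gives the robot as it stands.
- The arm moves only by the tool move_arm, never from a script. Its argument "motion" is a list that holds one entry, the list of rows, each a list of 7 numbers: the turn, a rotation vector about the tool's x, y, z in rad, then the shift along the tool's x, y, z in m, then the closure, from -1 (fully open) to 1 (shut). A call has 1 to 12 rows; each row is the pose to reach, as a shift and turn from the pose commanded when the call began, along the tool's axes at that moment; what a row does not reach only later rows make up. A row lasts 1/8 s, in which the tool goes at most 62.5 mm and 10.7 degrees, less where a joint would pass 70% of its speed; a pose out of reach is approached as far as the arm can. A call with a gripper value outside its range is refused whole. The fingers move at their own pace and stop on an object; "newtons" is the grip in N (left out, the last holds). Time passes only in rows, so rows that repeat a pose let the fingers close. It gives the time, the measured TCP pose, the force and the opening at its end, in the units of the state.
- r.state(): the state, without advancing time (a new reading comes with each control period).
- r.read_camera(name): name is "scene" or "side" or "wrist"; returns the picture (384x512x3 uint8, blue, green, red); there is no depth.
- r.camera_params(name): a dict with "mtx" (3x3 intrinsics, pixels), "distortion" ([k1, k2, p1, p2, k3] as OpenCV has them; the pictures are not rectified), "rvec" (rotation vector, rad) and "tvec" (3), from world to camera coordinates, as OpenCV has them; the wrist camera has in their place "mount" (4x4, takes a point from camera to tool coordinates, whose origin is the TCP and whose axes are the tool frame's). Camera axes: x right, y down, z forward; pixel columns grow to the right and rows downward; lengths in m; the calibration is good to about 2 mm. A picture is of the moment at which its call begins: read the wrist's pose just before it. camera_params takes no time and is no camera call.
- r.job_done(): hands the job in, once; it reports no verdict.
The state is a dict: "t": time; "q": joint angles; "qvel": joint speeds; "joint_torque": joint torques, N m; "tool_pos": TCP position; "ee_rot": TCP orientation; "force": force on the tool from outside, world axes, zero at the start; "torque": the same for the moment, N m; "grip_width": opening from 0.0 (shut) to 1.0 (fully open).
Only numpy, scipy, OpenCV 4.12 (cv2) and the standard library are available. Lean on these libraries where they do the work, as an engineer would, in place of code of your own. Each camera call takes 0.05 s, during which the arm holds its last target. There are 200 camera calls.

## Working session

There is one attempt and no reset: what is moved stays moved. The work goes in short steps, Python scripts to look and compute and a tool call to move; the robot and the scene stay as the last step left them, time stands still between calls to the robot, and variables do not carry over. Pictures are saved under pics/ and viewed, about 8 in all and at most 12, crops included, and the job is handed in when it is done.

Besides the shell and the picture viewer there is one more tool, called after "Request:" as name(argument=value, ...), one argument or row to a line, values as JSON. move_arm: Moves the arm, as the interface text tells. Its arguments: {"type":"object","properties":{"motion":{"type":"array","items":{"type":"array","items":{"type":"array","items":{"type":"number"}}}},"newtons":{"type":"number"}},"required":["motion"]}

```bash
mkdir -p pics; cat > h.py <<'E'
import numpy as np, cv2
from bench import r
def cam(n):
    p=r.camera_params(n); K=np.array(p["mtx"],float); D=np.array(p["distortion"],float)
    if "mount" in p:
        s=r.state(); T=np.eye(4); T[:3,:3]=s["ee_rot"]; T[:3,3]=s["tool_pos"]
        W=np.linalg.inv(T@np.array(p["mount"])); return K,D,W[:3,:3],W[:3,3]
    return K,D,cv2.Rodrigues(np.array(p["rvec"],float))[0],np.array(p["tvec"],float).ravel()
def ray(c,uv):
    K,D,R,t=c; n=cv2.undistortPoints(np.array([[uv]],float),K,D)[0,0]
    d=R.T@np.array([n[0],n[1],1]); return -R.T@t,d/np.linalg.norm(d)
def onz(c,uv,z):
    o,d=ray(c,uv); return o+d*(z-o[2])/d[2]
def proj(c,P):
    K,D,R,t=c; return cv2.projectPoints(np.array(P,float).reshape(-1,1,3),cv2.Rodrigues(R)[0],t,K,D)[0].reshape(-1,2)
def tri(c1,u1,c2,u2):
    A=[];b=[]
    for c,u in((c1,u1),(c2,u2)):
        o,d=ray(c,u); M=np.eye(3)-np.outer(d,d); A.append(M); b.append(M@o)
    return np.linalg.lstsq(np.vstack(A),np.hstack(b),rcond=None)[0]
E
python3 - <<'E'
from h import *
for n in("scene","side"):
    im=r.read_camera(n); cv2.imwrite(f"pics/{n}.png",im)
    cv2.imwrite(f"pics/{n}_v.png",cv2.resize(im,(800,600)))
    c=cam(n); print(n,-c[2].T@c[3],c[2][2])
s=r.state();print(s["t"],s["tool_pos"],s["ee_rot"],r.camera_params("wrist")["mount"])
E
```

```text
scene [ 1.03904733 -0.49731947  1.07284215] [-0.42522799  0.43921075 -0.79137543]
side [ 0.16056552 -0.7533131   0.66659801] [ 0.4115027   0.74710223 -0.52201895]
0.1 [0.21560794 0.47806344 0.23023014] [[-1.12551331e-03 -9.11530661e-01  4.11230577e-01]
 [-1.81881001e-03  4.11232023e-01  9.11528889e-01]
 [-9.99997713e-01  2.77987612e-04 -2.12074820e-03]] [[ 2.16180293e-05 -3.27324101e-01  9.44912130e-01 -1.43367286e-01]
 [ 2.58058093e-04 -9.44912097e-01 -3.27324095e-01  8.41874226e-02]
 [ 9.99999966e-01  2.50918324e-04  6.40414959e-05 -1.21163304e-04]
 [ 0.00000000e+00  0.00000000e+00  0.00000000e+00  1.00000000e+00]]
```

View pics/scene_v.png

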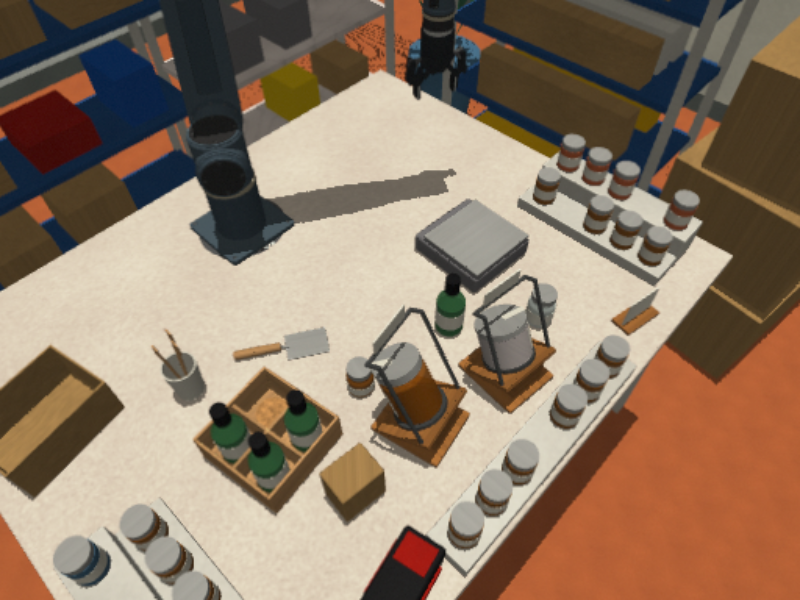

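View pics/side_v.png

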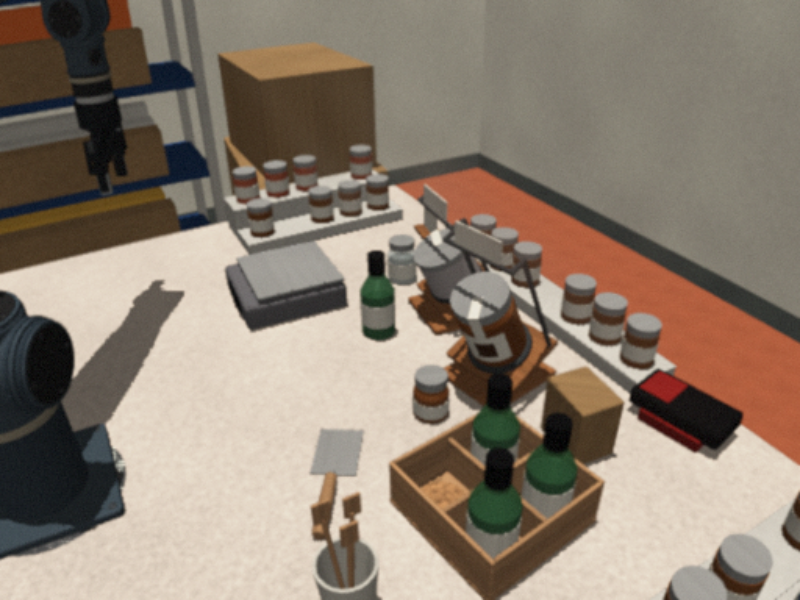

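Scene: bottle cap (453,280), free compartment/pad (270,408), crate right, jar lid (405,358), tin lid (505,325). Side: bottle cap (376,258), pad (445,490). I need a closer crop of the stands.

```bash
python3 - <<'E'
from h import *
k=1/1.5625
a=cv2.imread("pics/scene.png")[165:305,220:365]; b=cv2.imread("pics/side.png")[115:260,240:365]
cv2.imwrite("pics/crop.png",np.hstack([cv2.resize(a,None,fx=3,fy=4,interpolation=2)[:560],cv2.resize(b,None,fx=2.9,fy=4,interpolation=2)[:560]]))
s,d=cam("scene"),cam("side")
print("cap",tri(s,(453*k,283*k),d,(376*k,259*k)), onz(s,(453*k,279*k),.16),onz(d,(376*k,256*k),.16))
print("pad",onz(s,(270*k,408*k),.009),onz(d,(445*k,490*k),.009))
for q in[(267,370),(340,428),(272,505),(196,438)]:print("crs",onz(s,(q[0]*k,q[1]*k),.075).round(4))
for q in[(391,465),(492,588),(602,485)]:print("crd",onz(d,(q[0]*k,q[1]*k),.075).round(4))
print("smalljar",onz(s,(360*k,363*k),.075),onz(d,(431*k,374*k),.075))
for q in[(372,423),(433,460),(467,402)]:print("jst",onz(s,(q[0]*k,q[1]*k),.012).round(4))
for q in[(460,367),(511,405),(555,350)]:print("tst",onz(s,(q[0]*k,q[1]*k),.012).round(4))
E
```

```text
cap [0.58437714 0.12350875 0.14525973] [0.58668972 0.11919776 0.16      ] [0.5773485  0.11202609 0.16      ]
pad [ 0.46213191 -0.2791451   0.009     ] [ 0.4819418 -0.2677712  0.009    ]
crs [ 0.4294 -0.2446  0.075 ]
crs [ 0.6225 -0.2311  0.075 ]
crs [ 0.642  -0.4054  0.075 ]
crs [ 0.4474 -0.4228  0.075 ]
crd [ 0.4127 -0.2488  0.075 ]
crd [ 0.4218 -0.4529  0.075 ]
crd [ 0.6175 -0.4063  0.075 ]
smalljar [ 0.5499892  -0.10983911  0.075     ] [ 0.54945607 -0.11745795  0.075     ]
jst [ 0.6338 -0.1645  0.012 ]
jst [ 0.77   -0.1401  0.012 ]
jst [ 0.739  -0.0036  0.012 ]
tst [0.6769 0.0489 0.012 ]
tst [0.8067 0.0505 0.012 ]
tst [0.7963 0.2173 0.012 ]
```

View pics/crop.png

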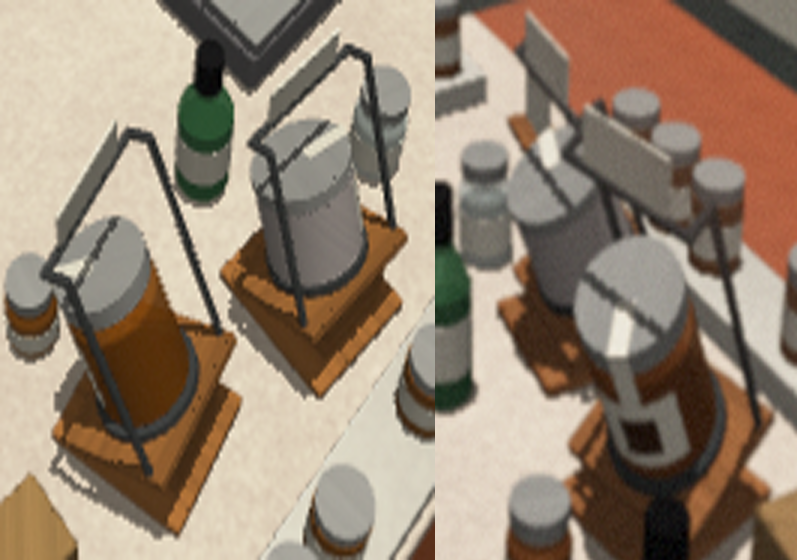

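```bash
python3 - <<'E'
from h import *
s,d=cam("scene"),cam("side")
S=lambda u,v:(220+u/3,165+v/4)
V=lambda u,v:(240+(u-435)/2.9,115+v/4)
for n,a,b in[("jlid",(103,257),(632,298)),("tlid",(305,160),(550,180)),("jrail-",(47,274),(695,235)),("jrail+",(130,132),(578,153)),
  ("jcardtop-",(57,225),(670,182)),("jcardtop+",(117,125),(588,103)),("tcardtop+",(338,37),(527,12)),("tcardtop-",(270,118),(568,62))]:
    print(n,tri(s,S(*a),d,V(*b)).round(4), proj(s,[tri(s,S(*a),d,V(*b))])-S(*a))
print("base j",onz(s,S(178,520),.012).round(4),onz(s,S(240,398),.012).round(4),"t",onz(s,S(320,388),.012).round(4),onz(s,S(404,297),.012).round(4))
print("jlid s/d",onz(s,S(103,257),.1805),onz(d,V(632,298),.1805)); print("tlid",onz(s,S(305,160),.1443),onz(d,V(550,180),.1443))
E
```

```text
jlid [ 0.6425 -0.0998  0.1751] [[-0.20550549  1.18883926]]
tlid [0.709  0.1268 0.1298] [[ 0.03538455 -0.34905567]]
jrail- [ 0.647  -0.1705  0.2476] [[-0.02183941  0.11833109]]
jrail+ [ 0.6248 -0.0444  0.2489] [[-0.12622806  1.12723757]]
jcardtop- [ 0.6387 -0.1488  0.2712] [[-0.0114706   0.07258042]]
jcardtop+ [ 0.6261 -0.0618  0.2832] [[ 0.07780936 -0.80130075]]
tcardtop+ [0.7043 0.1607 0.2446] [[ 0.07181833 -1.27043159]]
tcardtop- [0.6968 0.0685 0.2395] [[ 0.22163896 -3.08439751]]
base j [ 0.7759 -0.1371  0.012 ] [ 0.7573 -0.0204  0.012 ] t [0.8117 0.042  0.012 ] [0.8282 0.1678 0.012 ]
jlid s/d [ 0.64263054 -0.09903895  0.1805    ] [ 0.63691994 -0.11164791  0.1805    ]
tlid [0.71478104 0.11608128 0.1443    ] [0.69434807 0.10470489 0.1443    ]
```

```bash
cat >> h.py <<'E'
from scipy.spatial.transform import Rotation as Ro
def down(yaw): # jaws z axis at (−sin,cos): tool x down, tool y = -(cos,sin)
    c,s=np.cos(yaw),np.sin(yaw); return np.array([[0,-c,-s],[0,-s,c],[-1,0,0]],float)
def rel(p,R=None):
    st=r.state(); R0=np.array(st["ee_rot"]); R=R0 if R is None else R
    print("row",np.r_[Ro.from_matrix(R0.T@R).as_rotvec(),R0.T@(np.array(p)-st["tool_pos"])].round(3).tolist())
E
python3 - <<'E'
from h import *
rel([.58,.116,.27],down(.15)); print(r.state()["q"])
E
```

```text
row [-0.574, -0.002, -0.001, -0.04, -0.481, -0.18]
[1.01919097e+00 4.86503373e-02 9.77190349e-02 1.62200391e+00
 5.42528277e-06 1.44299594e+00]
```

Request:
move_arm(
  motion=[
    [[-0.29,0,0,-0.04,-0.24,-0.09,-1],[-0.574,0,0,-0.04,-0.481,-0.18,-1],[-0.574,0,0,-0.04,-0.481,-0.18,-1],[-0.574,0,0,-0.04,-0.481,-0.18,-1],[-0.574,0,0,-0.04,-0.481,-0.18,-1],[-0.574,0,0,-0.04,-0.481,-0.18,-1],[-0.574,0,0,-0.04,-0.481,-0.18,-1],[-0.574,0,0,-0.04,-0.481,-0.18,-1],[-0.574,0,0,-0.04,-0.481,-0.18,-1],[-0.574,0,0,-0.04,-0.481,-0.18,-1],[-0.574,0,0,-0.04,-0.481,-0.18,-1]],
  ],
)

```text
t: 1.48
tool_pos: [0.5797, 0.117, 0.2707]
ee_rot: [[-0.002, -0.989, -0.15], [0.0, -0.15, 0.989], [-1.0, 0.002, 0.001]]
force: [-1.0, -0.6, -0.7]
grip_width: 0.998
```

```bash
python3 - <<'E'
from h import *
s=r.state();print(s["t"],s["tool_pos"],s["force"]); c=cam("wrist"); im=r.read_camera("wrist")
cv2.imwrite("pics/w1.png",im); np.savez("pics/w1.npz",R=c[2],t=c[3])
print("cap exp",proj(c,[[.58,.116,.16],[.706,.115,.1443]]))
E
```

```text
1.475 [0.57970514 0.11699765 0.27069424] [-0.9557722  -0.64843203 -0.65545179]
cap exp [[254.60719093 190.56525678]
 [236.95510327 291.94733249]]
```

View pics/w1.png

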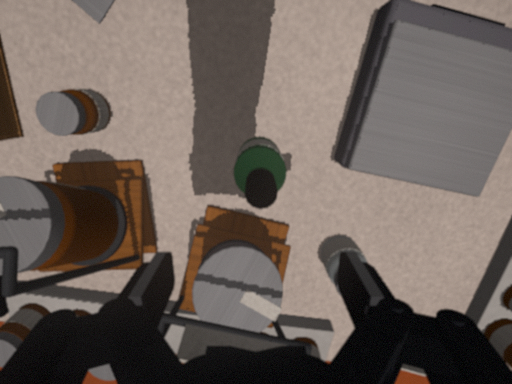

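Wrist view: cap top about (262,189), tin lid centre about (238,287) with the seal strip end at (273,314), jar lid at left edge (22,222).

```bash
python3 - <<'E'
from h import *
c=cam("wrist"); im=cv2.imread("pics/w1.png")
g=cv2.inRange(im,(0,0,0),(32,32,32)); g[:160]=0;g[220:]=0;g[:,:235]=0;g[:,290:]=0
n,l,st,ce=cv2.connectedComponentsWithStats(g); print(st[1:],ce[1:])
print("cap",onz(c,(262,189),.16),"lid t",onz(c,(238,287),.1443))
rel([*onz(c,(262,189),.16)[:2],.121])
E
```

```text
[[246 169  30  38 712]
 [274 183   1   1   1]
 [273 191   3   2   3]
 [275 190   1   1   1]] [[258.46488764 186.88904494]
 [274.         183.        ]
 [274.         191.66666667]
 [275.         190.        ]]
cap [0.57744817 0.12299291 0.16      ] lid t [0.69947832 0.11589174 0.1443    ]
row [0.0, 0.0, 0.0, 0.15, 0.001, 0.006]
```

Request:
move_arm(
  motion=[
    [[0,0,0,0.05,0.0,0.005,-1],[0,0,0,0.1,0.0,0.005,-1],[0,0,0,0.15,0.0,0.005,-1],[0,0,0,0.15,0.0,0.005,-1],[0,0,0,0.15,0.0,0.005,1],[0,0,0,0.15,0.0,0.005,1],[0,0,0,0.15,0.0,0.005,1],[0,0,0,0.15,0.0,0.005,1],[0,0,0,0.15,0.0,0.005,1],[0,0,0,0.15,0.0,0.005,1],[0,0,0,0.15,0.0,0.005,1]],
  ],
  newtons=50,
)

```text
t: 2.9
tool_pos: [0.5817, 0.122, 0.1245]
ee_rot: [[0.006, -0.989, -0.15], [0.001, -0.15, 0.989], [-1.0, -0.006, 0.0]]
force: [0.0, 0.6, 5.6]
grip_width: 0.351
```

```bash
python3 - <<'E'
from h import *
rel([.56,.11,.31]); rel([.49,-.08,.31],down(.08)); rel([.465,-.26,.31],down(.08))
E
```

```text
row [0.0, 0.0, 0.0, -0.186, 0.022, -0.009]
row [0.07, 0.0, 0.006, -0.186, 0.12, -0.186]
row [0.07, 0.0, 0.006, -0.187, 0.171, -0.36]
```

Request:
move_arm(
  motion=[
    [[0,0,0,-0.04,0,0,1],[0,0,0,-0.09,0.01,0,1],[0,0,0,-0.145,0.02,-0.005,1],[0,0,0.006,-0.186,0.05,-0.03,1],[0.03,0,0.006,-0.186,0.08,-0.08,1],[0.05,0,0.006,-0.186,0.1,-0.135,1],[0.07,0,0.006,-0.187,0.12,-0.19,1],[0.07,0,0.006,-0.187,0.138,-0.245,1],[0.07,0,0.006,-0.187,0.155,-0.3,1],[0.07,0,0.006,-0.187,0.168,-0.345,1],[0.07,0,0.006,-0.187,0.171,-0.36,1],[0.07,0,0.006,-0.187,0.171,-0.36,1]],
  ],
)

```text
t: 4.4
tool_pos: [0.4641, -0.2605, 0.3077]
ee_rot: [[-0.007, -0.997, -0.078], [0.001, -0.078, 0.997], [-1.0, 0.007, 0.001]]
force: [0.2, 0.8, -2.2]
grip_width: 0.346
```

```bash
python3 - <<'E'
from h import *
s=r.state();print(s["t"],s["tool_pos"],s["ee_rot"],s["grip_width"]); c=cam("wrist"); im=r.read_camera("wrist")
cv2.imwrite("pics/w2.png",im)
print(proj(c,[[.475,-.285,.009],[.425,-.247,.075],[.62,-.235,.075],[.425,-.43,.075],[.6415,-.104,.1805]]).round(0))
E
```

```text
4.4 [ 0.4641409  -0.26048145  0.3077222 ] [[-6.78145809e-03 -9.96913842e-01 -7.82100021e-02]
 [ 6.46110830e-04 -7.82161525e-02  9.96936215e-01]
 [-9.99976797e-01  6.71014883e-03  1.17453639e-03]] 0.3464239847806045
[[239. 159.]
 [268. 133.]
 [264. 265.]
 [125. 122.]
 [374. 337.]]
```

View pics/w2.png

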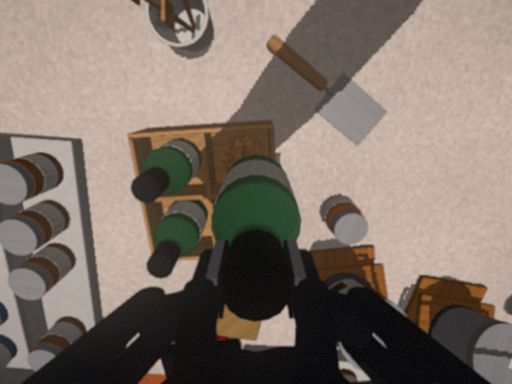

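Wrist view: crate's near top corners at (272,122) and (131,133), left wall running to (157,262), divider meeting near wall at ~(210,127); the held bottle hides the pad.

```bash
python3 - <<'E'
from h import *
c=cam("wrist")
A=onz(c,(272.5,122),.075);B=onz(c,(131,133.5),.075);print(A,B,np.linalg.norm(A-B))
u=(A-B)/np.linalg.norm(A-B); x=np.array([u[1],-u[0],0])
C=(A+B)/2+.095*x; P=C-.046*x+.046*u; print("yaw",np.arctan2(x[1],x[0]),"centre",C,"pad",P)
for q in[(141,195),(210,127)]:print(onz(c,q,.075))
for q in[(150,184),(163,258)]:print("capB",onz(c,q,.16))
print("model caps",C-.046*x-.046*u,C+.046*x-.046*u, proj(cam("side"),[P+[0,0,-.066],C])*1.5625)
s,d=cam("scene"),cam("side"); k=1/1.5625
for a,b in[((220,411),(498,459)),((259,441),(557,423)),((296,400),(499,384))]:print("caps",tri(s,np.array(a)*k,d,np.array(b)*k))
E
```

```text
[ 0.41101227 -0.24200263  0.075     ] [ 0.43959204 -0.42198035  0.075     ] 0.18223277352509362
yaw 0.15748122446091495 centre [ 0.51912657 -0.31709254  0.075     ] pad [ 0.46648157 -0.278876    0.075     ]
[ 0.52276554 -0.41285571  0.075     ]
[ 0.42352896 -0.32076605  0.075     ]
capB [ 0.47777723 -0.36980382  0.16      ]
capB [ 0.56611278 -0.35819565  0.16      ]
model caps [ 0.48091003 -0.36973754  0.075     ] [ 0.57177157 -0.35530908  0.075     ] [[439.43755916 500.20228486]
 [492.87622539 468.67710493]]
caps [ 0.48312542 -0.37019351  0.15641876]
caps [ 0.57545884 -0.35885206  0.15687767]
caps [ 0.56059165 -0.26640085  0.15511393]
```

```bash
python3 - <<'E'
from h import *
rel([.470,-.279,.29],down(.14)); rel([.470,-.279,.135],down(.14))
E
```

```text
row [-0.06, 0.001, -0.006, 0.018, -0.004, -0.02]
row [-0.06, 0.001, -0.006, 0.173, -0.005, -0.02]
```

Request:
move_arm(
  motion=[
    [[-0.06,0,-0.006,0.0,-0.004,-0.02,1],[-0.06,0,-0.006,0.02,-0.004,-0.02,1],[-0.06,0,-0.006,0.06,-0.004,-0.02,1],[-0.06,0,-0.006,0.1,-0.005,-0.02,1],[-0.06,0,-0.006,0.14,-0.005,-0.02,1],[-0.06,0,-0.006,0.16,-0.005,-0.02,1],[-0.06,0,-0.006,0.167,-0.005,-0.02,1],[-0.06,0,-0.006,0.17,-0.005,-0.02,1]],
  ],
)

```text
t: 5.45
tool_pos: [0.4705, -0.2787, 0.1389]
ee_rot: [[0.001, -0.99, -0.141], [-0.0, -0.141, 0.99], [-1.0, -0.001, -0.0]]
force: [0.6, -0.1, -2.3]
grip_width: 0.349
```

Request:
move_arm(
  motion=[
    [[0,0,0,0.003,0,0,1],[0,0,0,0.005,0,0,1],[0,0,0,0.005,0,0,1]],
  ],
)

```text
t: 5.82
tool_pos: [0.4701, -0.2798, 0.1337]
ee_rot: [[0.001, -0.99, -0.14], [-0.0, -0.14, 0.99], [-1.0, -0.001, -0.0]]
force: [-0.1, -0.2, -2.2]
grip_width: 0.351
```

Request:
move_arm(
  motion=[
    [[0,0,0,0.002,0,0,1],[0,0,0,0.003,0,0,1],[0,0,0,0.003,0,0,-0.1],[0,0,0,0.003,0,0,-0.3],[0,0,0,0.003,0,0,-0.3],[0,0,0,0.0,0,0,-0.3],[0,0,0,-0.05,0,0,-0.3],[0,0,0,-0.1,0,0,-0.3],[0,0,0,-0.15,0,0,-0.3],[0,0,0,-0.17,0,0,-0.3]],
  ],
)

```text
t: 7.08
tool_pos: [0.4708, -0.2802, 0.3076]
ee_rot: [[0.005, -0.99, -0.14], [-0.004, -0.14, 0.99], [-1.0, -0.004, -0.005]]
force: [0.2, -0.7, 0.1]
grip_width: 0.649
```

```bash
python3 - <<'E'
from h import *
s=r.state();print(s["t"],s["tool_pos"]); c=cam("wrist"); im=r.read_camera("wrist"); im2=r.read_camera("side")
cv2.imwrite("pics/w3.png",np.hstack([im,cv2.resize(im2[200:384,240:420],(288,384))]))
print(proj(c,[[.467,-.279,.169]]))
E
```

```text
7.075 [ 0.47084786 -0.28024961  0.30764367]
[[258.17660738 177.49481106]]
```

View pics/w3.png

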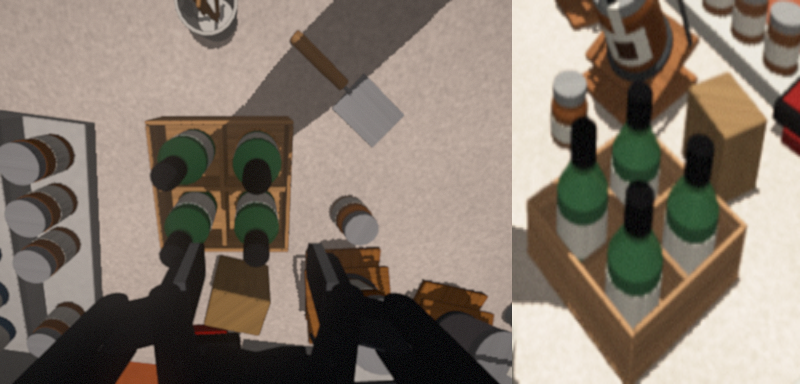

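```bash
cat >> h.py <<'E'
class Lid:
    def __init__(s,L,psi,rad):
        s.L=np.array(L);s.X=np.array([np.cos(psi),np.sin(psi),0]);s.Y=np.array([-np.sin(psi),np.cos(psi),0]);Z=np.array([0,0,1.]);s.rad=rad
        a=np.radians(25);s.n=-np.sin(a)*s.X+np.cos(a)*Z;s.e=np.cos(a)*s.X+np.sin(a)*Z
        t=np.radians(40);x=np.sin(t)*s.X-np.cos(t)*Z;s.R=np.c_[x,np.cross(s.Y,x),s.Y]
    def p(s,e,y,h): return s.L+e*s.e+y*s.Y+h*s.n   # metres
    def cast(s,c,uv):
        o,d=ray(c,uv); q=o+d*((s.L-o)@s.n)/(d@s.n)-s.L; return np.array([q@s.e,q@s.Y])
jar=Lid([.6415,-.104,.1805],.16,.045); tin=Lid([.703,.115,.1443],-.12,.051)
E
python3 - <<'E'
from h import *
for l in (jar,tin):
    P=l.p(-.07,0,.08); rel(P,l.R); print(P)
    m=np.array(r.camera_params("wrist")["mount"]); T=np.eye(4);T[:3,:3]=l.R;T[:3,3]=P; W=np.linalg.inv(T@m)
    k=r.camera_params("wrist"); c=(np.array(k["mtx"]),np.array(k["distortion"]),W[:3,:3],W[:3,3])
    print(proj(c,[l.L,l.p(-.045,0,0),l.p(.045,0,0),l.p(0,.045,0),l.p(0,-.045,0),P,l.p(.02,.066,.065)]).round(0).tolist())
E
```

```text
row [-0.017, -0.012, -0.693, 0.083, -0.096, 0.149]
[ 0.54549115 -0.11949386  0.22342134]
[[256.0, 243.0], [256.0, 204.0], [256.0, 276.0], [304.0, 243.0], [207.0, 243.0], [256.0, 252.0], [340.0, 320.0]]
row [0.251, 0.087, -0.689, 0.119, -0.19, 0.385]
[0.60644836 0.12664213 0.18722134]
[[256.0, 243.0], [256.0, 204.0], [256.0, 276.0], [304.0, 243.0], [207.0, 243.0], [256.0, 252.0], [340.0, 320.0]]
```

Request:
move_arm(
  motion=[
    [[0,0,-0.15,0.02,-0.03,0.05,-1],[0,0,-0.3,0.04,-0.06,0.1,-1],[-0.017,-0.012,-0.45,0.083,-0.096,0.149,-1],[-0.017,-0.012,-0.6,0.083,-0.096,0.149,-1],[-0.017,-0.012,-0.693,0.083,-0.096,0.149,-1],[-0.017,-0.012,-0.693,0.083,-0.096,0.149,-1],[-0.017,-0.012,-0.693,0.083,-0.096,0.149,-1],[-0.017,-0.012,-0.693,0.083,-0.096,0.149,-1]],
  ],
)

```text
t: 8.18
tool_pos: [0.5454, -0.1193, 0.2222]
ee_rot: [[0.631, -0.759, -0.159], [0.105, -0.12, 0.987], [-0.769, -0.64, 0.004]]
force: [0.9, 0.3, -0.5]
grip_width: 0.999
```

```bash
python3 - <<'E'
from h import *
s=r.state();print(s["t"],s["tool_pos"],np.abs(s["ee_rot"]-jar.R).max(),s["q"].round(2)); c=cam("wrist"); np.savez("pics/w4.npz",R=c[2],t=c[3])
im=r.read_camera("wrist"); cv2.imwrite("pics/w4.png",im); cv2.imwrite("pics/w4c.png",cv2.resize(im[170:330,150:360],None,fx=3.5,fy=3.5,interpolation=2))
print(proj(c,[jar.L,jar.p(-.045,0,0),jar.p(.045,0,0),jar.p(0,.045,0),jar.p(0,-.045,0)]).round(0).tolist())
E
```

```text
8.175 [ 0.54535996 -0.11926801  0.22222964] 0.003706229728803101 [-0.59 -0.51 -0.56  0.98  0.45 -0.62]
[[255.0, 245.0], [255.0, 206.0], [255.0, 278.0], [304.0, 245.0], [207.0, 245.0]]
```

View pics/w4c.png

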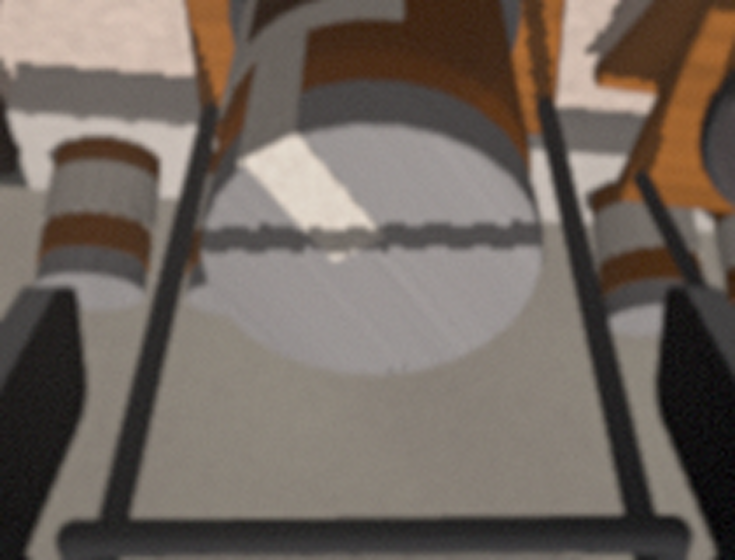

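Jar lid in the crop spans x 203–541, y 123–376, matching the prediction within 1–2 px; seal strip runs from (355,245) to the rim at (272,148); rail at the bottom is level.

```bash
python3 - <<'E'
from h import *
c=cam("wrist"); f=lambda u,v:(150+u/3.5,170+v/3.5)
a=jar.cast(c,f(272,148)); m=jar.cast(c,f(345,240)); print(a,m,np.degrees(np.arctan2(a[1],a[0])),np.degrees(np.arctan2(*(a-m)[::-1])))
im=cv2.imread("pics/w4.png"); hs=im.min(2); ys,xs=np.where(hs[205:236,205:262]>185); pts=np.array([jar.cast(c,(x+205,y+205)) for x,y in zip(xs,ys)])
print(len(pts)); q=pts.mean(0); w=np.linalg.eigh(np.cov(pts.T))[1][:,1]; print(q,np.degrees(np.arctan2(*q[::-1])),np.degrees(np.arctan2(*(w*np.sign(w@q))[::-1])))
print(*[proj(c,[jar.p(.02,y,.065)])for y in(.066,-.066)])
rel(jar.p(-.035*np.cos(1.),-.035*np.sin(1.),.03),jar.R)
for th in (-60,-30,0,30,60): print(th,(jar.R.T@(jar.p(-.035*np.cos(np.radians(th)),-.035*np.sin(np.radians(th)),0)-jar.L)).round(4))
print("n in tool",(jar.R.T@jar.n).round(3))
E
```

```text
[-0.03825656 -0.02330926] [-0.00820431 -0.0060625 ] -148.64655509761133 -150.14881402169323
440
[-0.026575   -0.01603679] -148.89095405721991 -141.80511900434635
[[340.27980252 322.05579823]] [[170.79843635 322.82096561]]
row [-0.002, 0.003, -0.004, 0.06, -0.038, -0.03]
-60 [-0.0045  0.0169  0.0303]
-30 [-0.0078  0.0293  0.0175]
0 [-0.0091  0.0338  0.    ]
30 [-0.0078  0.0293 -0.0175]
60 [-0.0045  0.0169 -0.0303]
n in tool [-0.966 -0.259  0.   ]
```

```bash
cat >> h.py <<'E'
def pt(l,th,h,rc=.032):
    t=np.radians(th); return l.p(-rc*np.cos(t)+.0106,-rc*np.sin(t),h)
E
python3 - <<'E'
from h import *
rel(pt(jar,-38,.02),jar.R); rel(pt(jar,-38,.003),jar.R)
E
```

```text
row [-0.002, 0.003, -0.004, 0.071, -0.039, 0.019]
row [-0.002, 0.003, -0.004, 0.088, -0.035, 0.019]
```

Request:
move_arm(
  motion=[
    [[0,0,0,0.02,-0.02,0.01,1],[0,0,0,0.05,-0.039,0.019,1],[-0.002,0.003,-0.004,0.071,-0.039,0.019,1],[-0.002,0.003,-0.004,0.071,-0.039,0.019,1],[-0.002,0.003,-0.004,0.078,-0.037,0.019,1],[-0.002,0.003,-0.004,0.083,-0.036,0.019,1],[-0.002,0.003,-0.004,0.086,-0.0355,0.019,1],[-0.002,0.003,-0.004,0.086,-0.0355,0.019,1]],
  ],
)

```text
t: 9.22
tool_pos: [0.6223, -0.0868, 0.1772]
ee_rot: [[0.634, -0.757, -0.158], [0.103, -0.12, 0.987], [-0.766, -0.642, 0.002]]
force: [-0.5, 0.7, 0.3]
grip_width: -0.002
```

```bash
cat >> h.py <<'E'
def where(l):
    s=r.state(); q=np.array(s["tool_pos"])-l.L; f=np.array(s["force"])
    print("t",s["t"],"e,y,h mm",(np.array([q@l.e,q@l.Y,q@l.n])*1e3).round(1),"F e,y,n",np.array([f@l.e,f@l.Y,f@l.n]).round(1))
E
python3 -c "
from h import *
where(jar); print(r.state()['grip_width'])"
```

```text
t 9.225 e,y,h mm [-16.1  20.    3.8] F e,y,n [-0.2  0.7  0.4]
-0.0015528584607670648
```

Not touching yet. Press down stepwise.

Request:
move_arm(
  motion=[
    [[0,0,0,0.002,0.0005,0,1],[0,0,0,0.003,0.001,0,1],[0,0,0,0.003,0.001,0,1]],
  ],
)

```text
t: 9.6
tool_pos: [0.6237, -0.0858, 0.1772]
ee_rot: [[0.636, -0.755, -0.16], [0.105, -0.121, 0.987], [-0.765, -0.644, 0.002]]
force: [-13.1, 1.4, 10.2]
grip_width: -0.0
```

```bash
python3 -c "
from h import *
where(jar)"
```

```text
t 9.6 e,y,h mm [-14.7  20.8   3.2] F e,y,n [-7.2  3.5 14.6]
```

Request:
move_arm(
  motion=[
    [[0,0,0,-0.0009,0.0019,-0.003,1],[0,0,0,-0.0014,0.0037,-0.0062,1],[0,0,0,-0.0018,0.005,-0.0096,1],[0,0,0,-0.002,0.0059,-0.013,1],[0,0,0,-0.002,0.0059,-0.013,1]],
  ],
)

```text
t: 10.22
tool_pos: [0.6207, -0.0999, 0.1748]
ee_rot: [[0.637, -0.754, -0.16], [0.104, -0.121, 0.987], [-0.764, -0.645, 0.001]]
force: [-5.9, 1.2, 6.1]
grip_width: -0.003
```

```bash
python3 -c "
from h import *
where(jar)"
```

```text
t 10.225 e,y,h mm [-20.4   7.4   3.2] F e,y,n [-2.6  2.1  7.9]
```

Request:
move_arm(
  motion=[
    [[0,0,0,0.0001,0.0005,-0.0033,1],[0,0,0,0.0001,0.0007,-0.0067,1],[0,0,0,0.0002,0.0005,-0.01,1],[0,0,0,0.0003,0,-0.0133,1],[0,0,0,0.0006,-0.001,-0.0168,1],[0,0,0,0.0009,-0.0022,-0.0202,1],[0,0,0,0.0014,-0.004,-0.0235,1],[0,0,0,0.0018,-0.0059,-0.0264,1],[0,0,0,0.0018,-0.0059,-0.0264,1]],
  ],
)

```text
t: 11.35
tool_pos: [0.6313, -0.1249, 0.1776]
ee_rot: [[0.638, -0.753, -0.161], [0.104, -0.122, 0.987], [-0.763, -0.646, 0.001]]
force: [-1.7, 1.2, 4.6]
grip_width: 0.003
```

```bash
python3 - <<'E'
from h import *
where(jar); im=r.read_camera("wrist"); cv2.imwrite("pics/w5.png",im); c=cam("wrist")
print(proj(c,[jar.L,jar.p(-.045,0,0),jar.p(.045,0,0),jar.p(0,.045,0),jar.p(0,-.045,0)]).round(0).tolist())
E
```

```text
t 11.35 e,y,h mm [-13.4 -19.    3. ] F e,y,n [0.6 1.4 4.7]
[[288.0, 264.0], [294.0, 203.0], [284.0, 309.0], [363.0, 264.0], [212.0, 264.0]]
```

```bash
cat >> h.py <<'E'
def strip(l,im,c,thr=185):
    pts=[]
    g=im.min(2); ys,xs=np.where(g>thr)
    for x,y in zip(xs,ys):
        q=l.cast(c,(x,y))
        if .015<np.hypot(*q)<l.rad-.004: pts.append(q)
    pts=np.array(pts); 
    if len(pts)<10: print("few",len(pts)); return
    a=np.arctan2(pts[:,1],pts[:,0]); m=np.angle(np.exp(1j*a).mean()); d=np.angle(np.exp(1j*(a-m)))
    print("strip n",len(pts),"deg",np.degrees(m).round(1),"spread",np.degrees(d.std()).round(1),"mean",pts.mean(0).round(4))
E
python3 - <<'E'
from h import *
im=cv2.imread("pics/w5.png"); c=cam("wrist")
for t in(150,170,185,200): strip(jar,im,c,t)
d=np.load("pics/w4.npz"); strip(jar,cv2.imread("pics/w4.png"),(c[0],c[1],d["R"],d["t"]))
rel(pt(jar,-38,.02),jar.R)
E
```

```text
strip n 3452 deg 122.6 spread 55.4 mean [-0.0104  0.0155]
strip n 2457 deg 135.9 spread 41.4 mean [-0.0165  0.0166]
few 8
few 6
strip n 367 deg -149.3 spread 9.2 mean [-0.0245 -0.0149]
row [0.001, 0.001, 0.005, -0.017, -0.003, 0.039]
```

Request:
move_arm(
  motion=[
    [[0,0,0,-0.02,-0.003,0,1],[0,0,0,-0.022,-0.003,0.03,1],[0,0,0,-0.022,-0.003,0.039,1],[0,0,0,-0.022,-0.003,0.039,1]],
  ],
)

```text
t: 11.9
tool_pos: [0.6115, -0.0882, 0.1925]
ee_rot: [[0.633, -0.757, -0.16], [0.103, -0.122, 0.987], [-0.767, -0.642, 0.001]]
force: [-0.6, -0.5, -0.9]
grip_width: 0.0
```

```bash
python3 - <<'E'
from h import *
where(jar); c=cam("wrist"); im=r.read_camera("wrist"); cv2.imwrite("pics/w6.png",im)
for t in(170,185,200): strip(jar,im,c,t)
E
```

```text
t 11.9 e,y,h mm [-19.5  20.3  22.3] F e,y,n [-1.  -0.4 -0.5]
strip n 891 deg -76.2 spread 62.2 mean [ 0.003  -0.0162]
strip n 655 deg -66.2 spread 11.4 mean [ 0.011 -0.025]
strip n 615 deg -66.2 spread 10.8 mean [ 0.011 -0.025]
```

View pics/w6.png

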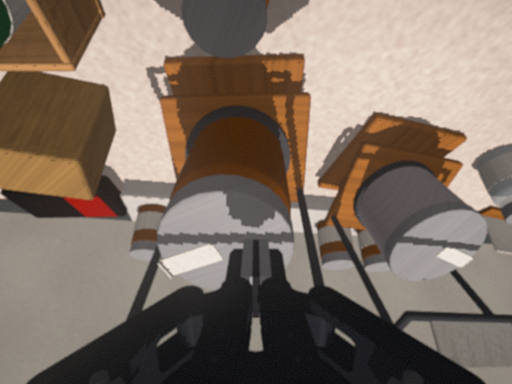

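Jar strip is now at about -66° (was -149°), so the roll works. Second, shorter stroke.

```bash
python3 - <<'E'
from h import *
for th,h in((-38,.006),(-38,.0012),(-30,.0012),(-20,.0012),(-10,.0012),(0,.001),(10,.001),(18,.001)): rel(pt(jar,th,h),jar.R)
E
```

```text
row [-0.001, 0.001, -0.002, 0.017, -0.0, -0.0]
row [-0.001, 0.001, -0.002, 0.022, 0.001, -0.0]
row [-0.001, 0.001, -0.002, 0.021, 0.003, -0.004]
row [-0.001, 0.001, -0.002, 0.02, 0.005, -0.009]
row [-0.001, 0.001, -0.002, 0.02, 0.007, -0.014]
row [-0.001, 0.001, -0.002, 0.02, 0.007, -0.02]
row [-0.001, 0.001, -0.002, 0.02, 0.007, -0.025]
row [-0.001, 0.001, -0.002, 0.02, 0.006, -0.03]
```

Request:
move_arm(
  motion=[
    [[0,0,0,0.017,0,0,1],[0,0,0,0.02,0.001,0,1],[0,0,0,0.022,0.001,0,1],[0,0,0,0.022,0.001,0,1],[0,0,0,0.0214,0.003,-0.004,1],[0,0,0,0.0208,0.005,-0.009,1],[0,0,0,0.0204,0.0065,-0.014,1],[0,0,0,0.0204,0.0072,-0.02,1],[0,0,0,0.0204,0.0067,-0.025,1],[0,0,0,0.0205,0.0056,-0.03,1],[0,0,0,0.0205,0.0056,-0.03,1]],
  ],
)

```text
t: 13.32
tool_pos: [0.6266, -0.1176, 0.176]
ee_rot: [[0.637, -0.755, -0.159], [0.103, -0.121, 0.987], [-0.764, -0.645, 0.0]]
force: [-1.0, 0.7, 5.7]
grip_width: -0.001
```

```bash
python3 - <<'E'
from h import *
where(jar); c=cam("wrist"); im=r.read_camera("wrist"); cv2.imwrite("pics/w7.png",im)
for t in(185,200): strip(jar,im,c,t)
E
```

```text
t 13.325 e,y,h mm [-17.2 -11.    3.1] F e,y,n [1.6 0.9 5.5]
few 0
few 0
```

```bash
python3 - <<'E'
from h import *
rel(jar.p(-.07,0,.08),jar.R)
E
```

```text
row [-0.0, -0.0, 0.003, -0.088, 0.031, 0.011]
```

Request:
move_arm(
  motion=[
    [[0,0,0,-0.03,0,0,1],[0,0,0,-0.07,0.02,0.005,-1],[0,0,0,-0.088,0.031,0.011,-1],[0,0,0,-0.088,0.031,0.011,-1],[0,0,0,-0.088,0.031,0.011,-1],[0,0,0,-0.088,0.031,0.011,-1]],
  ],
)

```text
t: 14.12
tool_pos: [0.5444, -0.1187, 0.2199]
ee_rot: [[0.632, -0.758, -0.159], [0.104, -0.12, 0.987], [-0.768, -0.641, 0.003]]
force: [0.4, 0.2, -0.5]
grip_width: 0.999
```

```bash
python3 - <<'E'
from h import *
where(jar); c=cam("wrist"); im=r.read_camera("wrist"); cv2.imwrite("pics/w8.png",im)
for t in(170,185,200): strip(jar,im,c,t)
cv2.imwrite("pics/w8c.png",cv2.resize(im[170:330,150:360],None,fx=3.5,fy=3.5,interpolation=2))
E
```

```text
t 14.125 e,y,h mm [-72.4   1.   77.2] F e,y,n [ 0.2  0.2 -0.6]
strip n 314 deg -3.5 spread 11.4 mean [ 0.0272 -0.0017]
strip n 296 deg -3.7 spread 10.7 mean [ 0.0272 -0.0018]
strip n 69 deg -0.9 spread 10.7 mean [ 0.0266 -0.0007]
```

View pics/w8c.png

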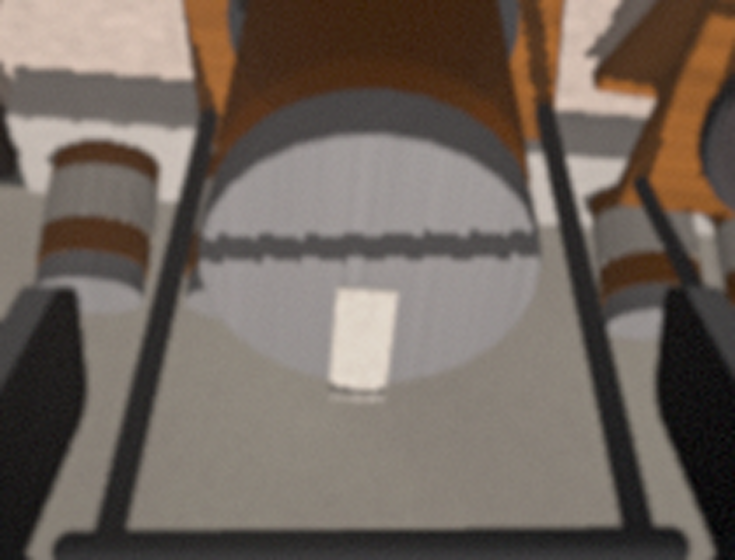

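Jar: strip points straight to the shoppers, axis from crop (366,290) to (358,390), about -4°, within 10°. Now the tin.

```bash
python3 - <<'E'
from h import *
rel([.53,0,.22],down(0)@np.eye(3)); rel([.53,.0,.22],jar.R); rel(tin.p(-.07,0,.08),tin.R)
E
```

```text
row [0.152, 0.058, 0.694, 0.003, -0.003, 0.119]
row [-0.002, 0.002, -0.003, 0.003, -0.003, 0.119]
row [0.213, 0.182, -0.003, 0.09, -0.056, 0.232]
```

Request:
move_arm(
  motion=[
    [[0,0,0,0.0,0.0,0.06,-1],[0.05,0.05,0,0.003,0.0,0.12,-1],[0.1,0.1,0,0.03,-0.015,0.17,-1],[0.16,0.14,0,0.06,-0.035,0.21,-1],[0.213,0.182,-0.003,0.09,-0.056,0.232,-1],[0.213,0.182,-0.003,0.09,-0.056,0.232,-1],[0.213,0.182,-0.003,0.09,-0.056,0.232,-1],[0.213,0.182,-0.003,0.09,-0.056,0.232,-1]],
  ],
)

```text
t: 15.18
tool_pos: [0.6069, 0.1252, 0.1895]
ee_rot: [[0.64, -0.758, 0.122], [-0.079, 0.093, 0.993], [-0.764, -0.645, -0.0]]
force: [-0.3, -0.8, -0.1]
grip_width: 0.997
```

```bash
python3 - <<'E'
from h import *
s=r.state(); print(np.abs(s["ee_rot"]-tin.R).max())
where(tin); c=cam("wrist"); np.savez("pics/w9.npz",R=c[2],t=c[3]); im=r.read_camera("wrist"); cv2.imwrite("pics/w9.png",im)
for t in(170,185,200): strip(tin,im,c,t)
cv2.imwrite("pics/w9c.png",cv2.resize(im[170:330,150:360],None,fx=3.5,fy=3.5,interpolation=2))
q=proj(c,[tin.L,tin.p(-.051,0,0),tin.p(.051,0,0),tin.p(0,.051,0),tin.p(0,-.051,0),tin.p(.02,.066,.065),tin.p(.02,-.066,.065)]); print(((q-[150,170])*3.5).round(0).tolist())
E
```

```text
0.0025044950706599733
t 15.175 e,y,h mm [-68.5  -1.4  81.8] F e,y,n [-0.2 -0.8  0. ]
strip n 374 deg 69.1 spread 9.5 mean [0.0106 0.0285]
strip n 150 deg 71.0 spread 8.0 mean [0.0101 0.0296]
few 0
[[376.0, 246.0], [376.0, 87.0], [376.0, 374.0], [569.0, 246.0], [184.0, 246.0], [672.0, 513.0], [83.0, 513.0]]
```

View pics/w9c.png

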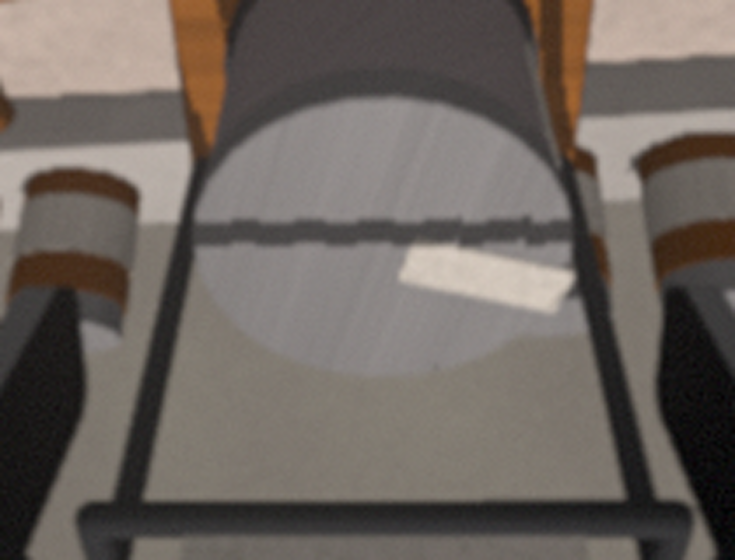

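Tin lid spans crop x 193–583, y 95–378 (about 3 mm to +y and 2 mm beyond my estimate); strip runs from (403,262) to (566,292), about +73°. I need -73°.

```bash
sed -i 's/^jar=Lid.*/&\ntin.L=tin.p(.002,.003,0)/' h.py; python3 - <<'E'
from h import *
d=np.load("pics/w9.npz"); c=cam("wrist"); strip(tin,cv2.imread("pics/w9.png"),(c[0],c[1],d["R"],d["t"]),175)
rel(pt(tin,34,.03),tin.R); rel(pt(tin,34,.005),tin.R)
E
```

```text
strip n 363 deg 71.6 spread 9.0 mean [0.0096 0.029 ]
row [-0.002, -0.002, 0.004, 0.065, -0.039, -0.013]
row [-0.002, -0.002, 0.004, 0.089, -0.032, -0.013]
```

Request:
move_arm(
  motion=[
    [[0,0,0,0.02,-0.02,-0.005,1],[0,0,0,0.045,-0.039,-0.013,1],[-0.002,-0.002,0.004,0.065,-0.039,-0.013,1],[-0.002,-0.002,0.004,0.065,-0.039,-0.013,1],[-0.002,-0.002,0.004,0.078,-0.035,-0.013,1],[-0.002,-0.002,0.004,0.085,-0.033,-0.013,1],[-0.002,-0.002,0.004,0.088,-0.032,-0.013,1],[-0.002,-0.002,0.004,0.088,-0.032,-0.013,1]],
  ],
)

```text
t: 16.23
tool_pos: [0.6856, 0.1037, 0.1414]
ee_rot: [[0.636, -0.763, 0.117], [-0.076, 0.09, 0.993], [-0.768, -0.641, -0.001]]
force: [-0.7, 0.3, 0.8]
grip_width: -0.0
```

```bash
python3 -c "
from h import *
where(tin)"
```

```text
t 16.225 e,y,h mm [-17.7 -16.3   4.1] F e,y,n [-0.3  0.2  1. ]
```

Request:
move_arm(
  motion=[
    [[0,0,0,0.0015,0.0004,0,1],[0,0,0,0.0026,0.0007,0,1],[0,0,0,0.0026,0.0007,0,1]],
  ],
)

```text
t: 16.6
tool_pos: [0.687, 0.1035, 0.1394]
ee_rot: [[0.637, -0.762, 0.117], [-0.076, 0.09, 0.993], [-0.767, -0.641, -0.0]]
force: [0.4, 0.7, -0.2]
grip_width: 0.003
```

```bash
python3 - <<'E'
from h import *
where(tin)
for a,b in((34,24),(34,12),(34,0),(34,-12),(34,-24),(34,-36)): print(b,(tin.R.T@(pt(tin,b,0)-pt(tin,a,0))).round(4))
E
```

```text
t 16.6 e,y,h mm [-17.2 -16.3   1.7] F e,y,n [ 0.2  0.7 -0.3]
24 [-0.0007  0.0026  0.0049]
12 [-0.0012  0.0046  0.0112]
0 [-0.0014  0.0053  0.0179]
-12 [-0.0012  0.0046  0.0245]
-24 [-0.0007  0.0026  0.0309]
-36 [ 0.0002 -0.0006  0.0367]
```

Lid is slightly lower than estimated; keep pressing.

Request:
move_arm(
  motion=[
    [[0,0,0,0.0015,0.0004,0,1],[0,0,0,0.0025,0.0007,0,1],[0,0,0,0.0025,0.0007,0,1]],
  ],
)

```text
t: 16.98
tool_pos: [0.6879, 0.1031, 0.1388]
ee_rot: [[0.637, -0.762, 0.118], [-0.077, 0.09, 0.993], [-0.767, -0.642, -0.001]]
force: [-9.9, -1.0, 7.3]
grip_width: -0.001
```

```bash
python3 - <<'E'
from h import *
where(tin)
E
```

```text
t 16.975 e,y,h mm [-16.6 -16.6   0.8] F e,y,n [-5.7 -2.2 10.7]
```

Request:
move_arm(
  motion=[
    [[0,0,0,-0.0003,0.0013,0.0025,1],[0,0,0,-0.0006,0.0026,0.0049,1],[0,0,0,-0.0007,0.0037,0.008,1],[0,0,0,-0.0009,0.0046,0.0112,1],[0,0,0,-0.0009,0.0051,0.0145,1],[0,0,0,-0.001,0.0053,0.0179,1],[0,0,0,-0.001,0.0053,0.0179,1]],
  ],
)

```text
t: 17.85
tool_pos: [0.6873, 0.1213, 0.1378]
ee_rot: [[0.641, -0.758, 0.119], [-0.077, 0.091, 0.993], [-0.764, -0.645, -0.0]]
force: [-3.3, -1.4, 6.3]
grip_width: 0.003
```

```bash
python3 - <<'E'
from h import *
where(tin)
for b in(-8,-16,-24,-32,-36): print(b,(tin.R.T@(pt(tin,b,0)-pt(tin,0,0))).round(4))
E
```

```text
t 17.85 e,y,h mm [-19.5   1.4   1. ] F e,y,n [-0.1 -1.8  7. ]
-8 [ 0.0001 -0.0003  0.0045]
-16 [ 0.0003 -0.0012  0.0088]
-24 [ 0.0007 -0.0027  0.013 ]
-32 [ 0.0013 -0.0047  0.017 ]
-36 [ 0.0016 -0.0059  0.0188]
```

Request:
move_arm(
  motion=[
    [[0,0,0,0.0002,0,0.0022,1],[0,0,0,0.0003,-0.0003,0.0045,1],[0,0,0,0.0004,-0.0007,0.0066,1],[0,0,0,0.0005,-0.0012,0.0088,1],[0,0,0,0.0009,-0.0027,0.013,1],[0,0,0,0.0015,-0.0047,0.017,1],[0,0,0,0.0015,-0.0047,0.017,1]],
  ],
)

```text
t: 18.73
tool_pos: [0.6945, 0.1372, 0.1404]
ee_rot: [[0.642, -0.757, 0.12], [-0.078, 0.091, 0.993], [-0.763, -0.646, -0.0]]
force: [-1.0, -1.2, 5.5]
grip_width: 0.001
```

```bash
python3 - <<'E'
from h import *
where(tin); rel(tin.p(-.07,0,.08),tin.R)
E
```

```text
t 18.725 e,y,h mm [-13.7  18.1   1.1] F e,y,n [ 1.5 -1.3  5.4]
row [0.0, -0.0, 0.005, -0.091, 0.034, -0.018]
```

Request:
move_arm(
  motion=[
    [[0,0,0,-0.03,0,0,1],[0,0,0,-0.07,0.02,-0.008,-1],[0,0,0,-0.091,0.034,-0.018,-1],[0,0,0,-0.091,0.034,-0.018,-1],[0,0,0,-0.091,0.034,-0.018,-1],[0,0,0,-0.091,0.034,-0.018,-1]],
  ],
)

```text
t: 19.48
tool_pos: [0.6063, 0.1301, 0.1833]
ee_rot: [[0.636, -0.763, 0.118], [-0.076, 0.09, 0.993], [-0.768, -0.64, -0.001]]
force: [0.2, -0.0, -0.3]
grip_width: 1.001
```

```bash
python3 - <<'E'
from h import *
where(tin); c=cam("wrist"); im=r.read_camera("wrist"); cv2.imwrite("pics/w10.png",im)
for t in(170,180,190): strip(tin,im,c,t)
cv2.imwrite("pics/w10c.png",cv2.resize(im[170:330,150:360],None,fx=3.5,fy=3.5,interpolation=2))
E
```

```text
t 19.475 e,y,h mm [-74.1   0.4  76.7] F e,y,n [ 0.1 -0.  -0.4]
strip n 332 deg 3.1 spread 9.6 mean [0.0298 0.0018]
strip n 71 deg 6.6 spread 9.2 mean [0.0293 0.0032]
few 0
```

View pics/w10c.png

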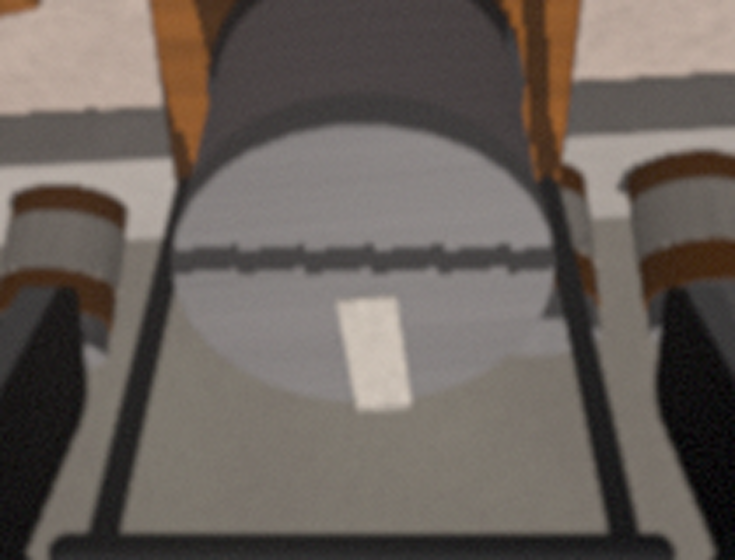

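Tin strip: (368,298) to (384,410), about +6° relative to lid centre x=363. Within 10° but thin, so a small corrective stroke follows.

```bash
python3 - <<'E'
from h import *
rel(pt(tin,4,.025),tin.R); rel(pt(tin,4,.003),tin.R); rel(pt(tin,4,-.001),tin.R)
E
```

```text
row [0.002, 0.001, -0.004, 0.063, -0.038, -0.003]
row [0.002, 0.001, -0.004, 0.085, -0.032, -0.003]
row [0.002, 0.001, -0.004, 0.089, -0.031, -0.003]
```

Request:
move_arm(
  motion=[
    [[0,0,0,0.02,-0.02,-0.003,1],[0,0,0,0.045,-0.038,-0.003,1],[0.002,0.001,-0.004,0.063,-0.038,-0.003,1],[0.002,0.001,-0.004,0.063,-0.038,-0.003,1],[0.002,0.001,-0.004,0.078,-0.034,-0.003,1],[0.002,0.001,-0.004,0.085,-0.032,-0.003,1],[0.002,0.001,-0.004,0.0875,-0.0315,-0.003,1],[0.002,0.001,-0.004,0.089,-0.031,-0.003,1],[0.002,0.001,-0.004,0.089,-0.031,-0.003,1]],
  ],
)

```text
t: 20.65
tool_pos: [0.6845, 0.1178, 0.1365]
ee_rot: [[0.638, -0.761, 0.119], [-0.077, 0.091, 0.993], [-0.766, -0.643, -0.001]]
force: [-14.4, -0.5, 8.9]
grip_width: -0.001
```

```bash
python3 - <<'E'
from h import *
where(tin)
E
```

```text
t 20.65 e,y,h mm [-22.3  -2.5   0.8] F e,y,n [-9.1 -2.2 14. ]
```

Request:
move_arm(
  motion=[
    [[0,0,0,-0.0003,0,0.0013,1],[0,0,0,-0.0003,0,0.0026,1],[0,0,0,-0.0003,0,0.004,1],[0,0,0,-0.0003,0,0.004,1],[0,0,0,-0.03,0,0.004,1],[0,0,0,-0.07,0.02,0.003,-1],[0,0,0,-0.09,0.034,0.003,-1],[0,0,0,-0.09,0.034,0.003,-1],[0,0,0,-0.09,0.034,0.003,-1],[0,0,0,-0.09,0.034,0.003,-1]],
  ],
)

```text
t: 21.9
tool_pos: [0.6033, 0.1303, 0.1821]
ee_rot: [[0.639, -0.76, 0.12], [-0.078, 0.092, 0.993], [-0.765, -0.644, -0.0]]
force: [-0.6, -0.6, -0.4]
grip_width: 0.998
```

```bash
python3 - <<'E'
from h import *
where(tin); c=cam("wrist"); im=r.read_camera("wrist"); sc=r.read_camera("scene")
for t in(160,170,180): strip(tin,im,c,t)
a=cv2.resize(im[170:330,150:360],None,fx=2.2,fy=2.2,interpolation=2); b=cv2.resize(sc[165:330,115:365],None,fx=1.35,fy=2.133,interpolation=2)
cv2.imwrite("pics/w11c.png",np.hstack([a,b[:352]]))
E
```

```text
t 21.9 e,y,h mm [-77.4   0.3  76.8] F e,y,n [-0.7 -0.6 -0.1]
strip n 352 deg -4.4 spread 10.2 mean [ 0.03   -0.0021]
strip n 328 deg -4.3 spread 9.8 mean [ 0.03   -0.0021]
strip n 59 deg -1.7 spread 10.6 mean [ 0.0308 -0.0013]
```

View pics/w11c.png

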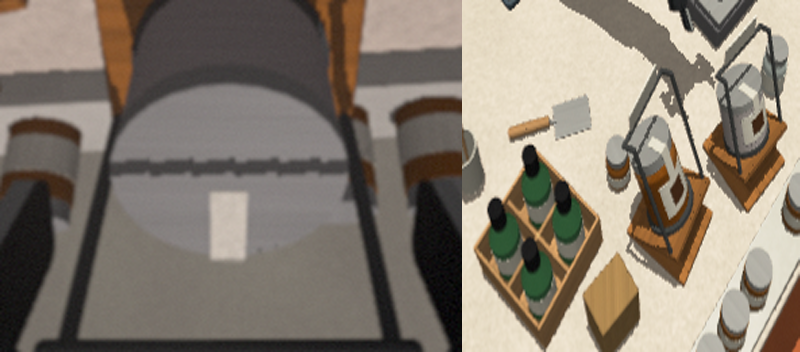

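```bash
python3 -c "
from h import *
print(r.job_done())"
```

```text
the job is handed in; nothing more can be done
None
```

The bottle is upright in the crate's free compartment and both labels face the shoppers. I handed the job in at about 22 s of the 72 s allowed, and no verdict was reported.

- **Bottle:** I gripped it by the neck, set it down at the pad position I measured (about 0.467, -0.279) and released it. Pictures from the wrist, side and scene cameras show it standing upright among the other three bottles. I did not measure how far it sits from the pad's centre.
- **Honey jar:** Two fingertip strokes turned it from about -149° to about -4°, within the 10° limit. I left it there.
- **Tin:** One stroke took it from about +72° to about +6°, and I added a small correction. The last picture puts the seal strip at about -1° by eye. My strip-detection code read about -4°, probably because I had shifted its lid centre about 3 mm too far. Both readings are within 10°.
- **Everything else:** The scene picture shows nothing tipped. I did not measure the bystanders' positions again. The force readings I took during the lid strokes stayed below about 17 N. The gripper was clear of everything at the end.

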